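# Refit the swing arm of the sandal bench punch

## Task

We are refitting the swing arm of the bench punch. First stand the two loose steel bushes upright in the free part of the two row trays, each in the row with the bushes of its own length; then pick up the heavy-ended swing arm by its balance point and bring it over the punch stand, eye centred over the column and nose over the anvil. Finish while still holding it there, level and still, two to five centimetres clear above the column, and leave the jar, the shoe last and the hammer alone.

Things in the scene. Friction and masses are not known exactly. Their poses are not given: they have to be found in the camera images.
- bush_short: loose plain steel bush standing on the bench, a cylinder 26 mm in diameter and 40 mm tall (nearly 130 g); origin at the centre of its underside, z up its axis
- bush_long: loose plain steel bush like the short one but 65 mm tall (about 210 g), also 26 mm in diameter and standing; origin at the centre of its underside, z up its axis. The two start some 6 cm or more apart between the punch stand and the trays, and either may be the nearer
- row_short: fixed shallow dark wooden tray, 190 (x) by 76 mm (y), rim 13 mm high, walls and floor 5 mm thick; origin at the centre of its underside, x along its length. Two 40 mm tall bushes are fixed upright in it at x = -68 and -30 mm; the +x half (bush centre from -10 to +75 mm) is free: a loose bush belongs there, standing on the tray floor. The two trays may have changed places
- row_long: a tray just like row_short, same frame and same free half, but the two bushes fixed in it are 65 mm tall
- row_short_free (a point): middle of the free part of row_short's floor: 42 mm along +x from the tray's origin, 5 mm above the bench
- row_long_free (a point): middle of the free part of row_long's floor: 42 mm along +x from the tray's origin, 5 mm above the bench
- swing_arm: loose dark iron arm lying flat, 0.55-0.9 kg, 265 mm long: a heavy round eye (56 mm across, 36 tall, upright 28 mm bore), a square bar 14 x 14 mm, and a small upright nose (24 mm across, 38 tall). Origin at the centre of the eye's underside, x along the bar to the nose, z up. It rests on eye and nose; the bar is bare from x = 28 to 213 mm, underside at z = 14, top at 28 mm
- balance_point (a point): the arm's balance point (centre of mass along the bar), on the bar's centreline: 58 mm from the eye's centre towards the nose and 21 mm above the underside. Grip the bar's two sides here, the tool pointing down; the mass of the arm may vary but not this point
- nose_foot (a point): centre of the nose's underside, 225 mm along x from the eye's centre
- stand: fixed punch stand: grey base plate 320 x 96 mm, 16 mm thick, with an upright steel column (22 mm in diameter, its top 75 mm above the bench) near one end and a round anvil (52 mm across, its top 40 mm above the bench) near the other. Origin under the column at bench level, x from the column to the anvil, z up
- column_top (a point): centre of the column's top, 75 mm above the bench: the eye is held over it
- anvil_top (a point): centre of the anvil's top, 225 mm along the stand's x from the column: the nose is held over it
- jar: bystander: amber glass jar 64 mm across and 85 mm tall, standing beyond the bushes; origin at the centre of its underside
- last: bystander: wooden shoe last about 200 mm long and 100 mm tall on the left of the bench, beside the trays; origin at the middle of its underside
- hammer: bystander: hammer lying on the bench to the robot's right, origin near the middle of its length at bench level

How it is judged:
By the outcome, as a careful person would: the job done as asked, in the order asked, and still so for the second after the job is handed in, while the arm keeps its last pose, push and grip.
It also fails if it takes over 62 s, if anything falls off the work surface, if the arm or the gripper's body presses on something with over 40 N, if the wrist force passes 120 N, or if a joint passes its speed limit or range.

## Robot

A 7-joint arm with a two-finger parallel gripper is mounted at the origin on the work surface. World frame = base frame: x ahead of the robot, y to its left, z up, the work surface at z = 0. Lengths are in m, angles in rad, forces in N, time in s.
With the tool pointing down it reaches from about 0.35 to 0.9 m from the base axis. Payload 19.9 kg.
Tool frame: the origin (TCP) lies between the finger pads, 19 mm behind the fingertips; this is the grasp point; z points along the fingers, y is the direction in which the jaws open and shut (so a half turn about z gives the same grasp; the last joint's range is limited). The gripper opens to 85 mm and grips with 20 to 120 N. Pads are 22 mm wide; open, the fingers measure 114 mm over their backs; the gripper's body (76 mm by 85 mm) begins 54 mm behind the grasp point. The pads swing forward as they close: fully open they stand 13 mm farther back than shut.
Start: joints at [1.306, 0.417, -0.01, 1.614, 0.005, 1.111, -0.053], TCP at [0.139, -0.609, 0.25] pointing down, gripper open.
Joint ranges: [-2.81, 2.81], [-0.39, 2.02], [-1.27, 1.25], [0.06, 2.57], [-1.19, 4.33], [0.19, 2], [-2.82, 2.82]. Speed limits (rad/s): [1.89, 1.89, 2.39, 2.39, 3.01, 3.01, 3.01].

## Interface

Orientations are given as a unit quaternion [w, x, y, z].
In Python, from rig import readout, optics, sign_off gives the robot as it stands. The module is installed in compiled form; this text tells all that it offers.
- The arm moves only by the tool play_rows, never from a script. Its argument "steps" is a list of rows, each a list of 7 numbers: the shift along the world's x, y, z in units of 0.03 m (1.0 is 0.03 m), then the turn, a rotation vector about the world's x, y, z in units of 8 degrees (1.0 is 8 degrees), then the opening, from -1 (shut) to 1 (fully open). A call has 1 to 12 rows; each row shifts and turns the commanded pose from where the row before left it; what a row does not reach is not made up. A row lasts 1/10 s, in which the tool goes at most 50 mm and 8.59 degrees, less where a joint would pass 70% of its speed; a pose out of reach is approached as far as the arm can. A call with a number of a shift or a turn outside -1 to 1 is refused whole. A call with a gripper value outside its range is refused whole. The fingers move at their own pace and stop on an object; "newtons" is the grip in N (left out, the last holds). Time passes only in rows, so rows that do not move let the fingers close. It gives the time, the measured TCP pose, the force and the opening at its end, in the units of the state.
- readout.get_state(): the state, without advancing time (a new reading comes with each control period).
- optics.grab_frame(name): name is "scene" or "top"; returns the picture (400x640x3 uint8, blue, green, red); there is no depth.
- optics.camera_model(name): a dict with "K" (3x3 intrinsics, pixels), "R" (3x3) and "t" (3): a world point X has camera coordinates R X + t. Camera axes: x right, y down, z forward; pixel columns grow to the right and rows downward; lengths in m; the calibration is good to about 2 mm. A picture is of the moment at which its call begins. camera_model takes no time and is no camera call.
- sign_off(): hands the job in, once; it reports no verdict.
The state is a dict: "time_s": time; "q": joint angles; "joint_velocities": joint speeds; "joint_efforts": joint torques, N m; "tcp_pos": TCP position; "eef_rot": TCP orientation; "force": force on the tool from outside, world axes, zero at the start; "torque": the same for the moment, N m; "finger_gap": finger opening in m.
Only numpy, scipy, OpenCV 4.12 (cv2) and the standard library are available. Lean on these libraries where they do the work, as an engineer would, in place of code of your own. Each camera call takes 0.05 s, during which the arm holds its last target. There are 200 camera calls.

## Working session

There is one attempt and no reset: what is moved stays moved. The work goes in short steps, Python scripts to look and compute and a tool call to move; the robot and the scene stay as the last step left them, time stands still between calls to the robot, and variables do not carry over. Pictures are saved under pics/ and viewed, about 8 in all and at most 12, crops included, and the job is handed in when it is done.

Besides the shell and the picture viewer there is one more tool, called after "Call:" in YAML: its name, and indented under it one key for each argument. play_rows: Moves the arm, as the interface text tells. Shifts and turns lie within -1 to 1; 1 stands for 0.03 m of shift or 8 degrees of turn. Its arguments: {"type":"object","properties":{"steps":{"type":"array","items":{"type":"array","items":{"type":"number","minimum":-1,"maximum":1}}},"newtons":{"type":"number"}},"required":["steps"]}

```bash
mkdir -p pics; cat > h.py <<'E'
import numpy as np, cv2
from rig import readout, optics
def grab(n,f):
    im=optics.grab_frame(n); cv2.imwrite('pics/'+f,im); return im
def ray(n,u,v,z):
    m=optics.camera_model(n);K,R,t=[np.array(m[k]) for k in('K','R','t')]
    d=R.T@np.linalg.solve(K,[u,v,1.]);c=-R.T@t
    return c+d*(z-c[2])/d[2]
def proj(n,X):
    m=optics.camera_model(n);K,R,t=[np.array(m[k]) for k in('K','R','t')]
    p=K@(R@np.array(X)+t.ravel());return p[:2]/p[2]
E
python3 - <<'E'
from h import *
for n in('scene','top'):
    grab(n,n+'0.png');m=optics.camera_model(n);R=np.array(m['R']);print(n,np.round(-R.T@np.array(m['t']),3),m['K'][0][0])
print(readout.get_state())
E
```

```text
scene [ 1.285 -0.447  1.167] 455.23684649203034
top [ 0.477 -0.014  1.252] 408.5547651827498
{'time_s': 0.1, 'q': array([ 1.30551214,  0.41791973, -0.01031222,  1.61407797,  0.0047259 ,
        1.11069509, -0.05302164]), 'joint_velocities': array([ 0.00029019, -0.00171312,  0.00057334, -0.00146821,  0.00220704,
        0.0005982 ,  0.00133335]), 'joint_efforts': array([ 1.16795163e-03, -8.65819931e+01,  6.79643657e-01, -4.35634661e+01,
        1.90574059e-02,  4.85496159e-03, -1.21351336e-04]), 'tcp_pos': array([ 0.13863213, -0.60914994,  0.24943451]), 'eef_rot': array([-5.26882748e-04,  9.93746121e-01,  1.11661797e-01, -1.11472773e-04]), 'force': array([ 0.38655237,  0.68990302, -1.03719704]), 'torque': array([-0.04762159,  0.00309764,  0.02606831]), 'finger_gap': 0.08544058307088258}
```

View pics/top0.png

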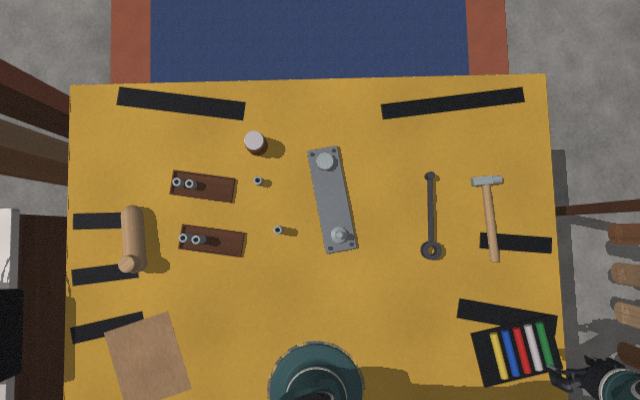

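View pics/scene0.png

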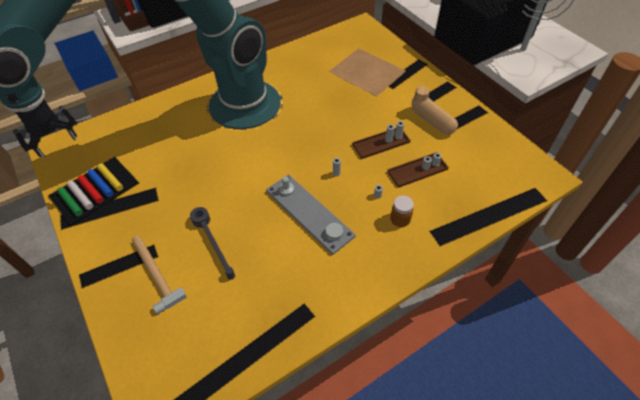

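The top view is oriented with up = +x and left = +y. Both trays have their fixed bushes at the left end. The tray nearer the robot (212,240) holds the tall bushes. The loose bush at (278,230) looks long and the one at (258,181) short. The column end of the stand is at (338,236) and the anvil at (325,161). The arm's eye is at (431,251) and its nose at (431,176).

```bash
cat > m.py <<'E'
from h import *
t=cv2.imread('pics/top0.png');s=cv2.imread('pics/scene0.png')
def blobs(im,mask,box,amin=40):
    x0,y0,x1,y1=box;m=np.zeros(mask.shape,np.uint8);m[y0:y1,x0:x1]=mask[y0:y1,x0:x1]*255
    c,_=cv2.findContours(m,cv2.RETR_EXTERNAL,cv2.CHAIN_APPROX_NONE)
    return sorted([k for k in c if cv2.contourArea(k)>amin],key=cv2.contourArea)[::-1]
def hsv(im):return cv2.split(cv2.cvtColor(im,cv2.COLOR_BGR2HSV))
H,S,V=hsv(t)
nw=lambda box,z,m,k=1,a=40:[(cv2.minAreaRect(c),[np.round(ray('top',u,v,z)[:2],4).tolist() for u,v in cv2.boxPoints(cv2.minAreaRect(c))]) for c in blobs(t,m,box,a)[:k]]
print('trays');[print(r) for r in nw((165,165,250,260),.008,((H<12)|(H>170)|(S<90))&(V<140),2)]
print('stand');[print(r) for r in nw((300,140,365,260),.016,(S<80),1)]
print('arm');[print(r) for r in nw((415,165,446,265),.028,(V<110)&(S<120),1)]
def crop(im,b,k,f):cv2.imwrite('pics/'+f,cv2.resize(im[b[1]:b[3],b[0]:b[2]],None,fx=k,fy=k,interpolation=cv2.INTER_CUBIC))
a=cv2.resize(t[140:268,160:360],None,fx=4,fy=4,interpolation=2)[:, :800]
b=cv2.resize(t[165:268,410:460],None,fx=4,fy=4,interpolation=2)
cv2.imwrite('pics/c1.png',a);cv2.imwrite('pics/c2.png',np.hstack([cv2.copyMakeBorder(b,0,588-412,0,0,0),cv2.resize(s[120:258,265:415],None,fx=4,fy=4,interpolation=2)[:588,:600][:, :600] if 0 else cv2.copyMakeBorder(cv2.resize(s[120:258,265:415],None,fx=4,fy=4,interpolation=2),0,36,0,0,0)]))
E
python3 m.py
```

```text
trays
(((210.91885375976562, 240.26168823242188), (62.96275329589844, 24.230300903320312), 7.765166759490967), [[0.4322, 0.406], [0.5044, 0.396], [0.4734, 0.207], [0.4015, 0.2179]])
(((202.33670043945312, 185.86410522460938), (61.70170211791992, 23.329545974731445), 7.765166282653809), [[0.5991, 0.4299], [0.67, 0.4202], [0.6392, 0.2332], [0.5685, 0.2436]])
stand
(((331.4546813964844, 199.2584991455078), (104.86017608642578, 31.390478134155273), 79.3803482055664), [[0.718, 0.0107], [0.7334, -0.0843], [0.4181, -0.1326], [0.4034, -0.0394]])
arm
(((431.0, 215.5), (87.0, 20.0), 90.0), [[0.641, -0.3341], [0.6393, -0.3945], [0.3789, -0.3814], [0.3806, -0.3219]])
```

View pics/c1.png

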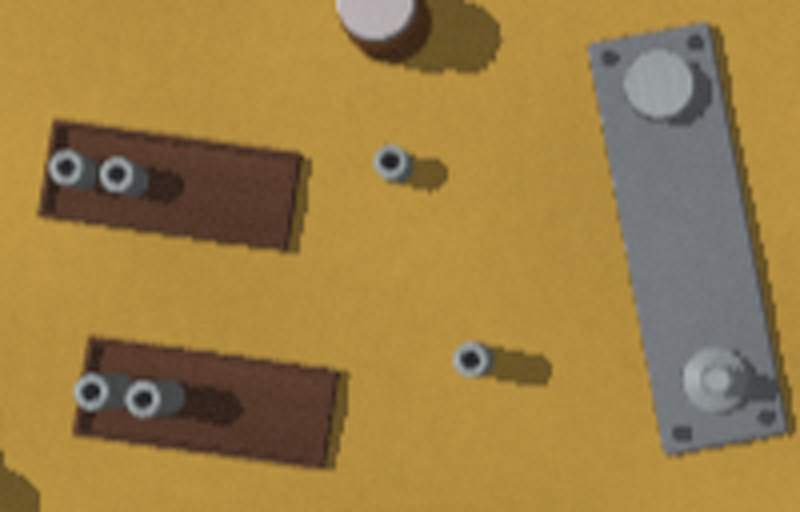

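View pics/c2.png

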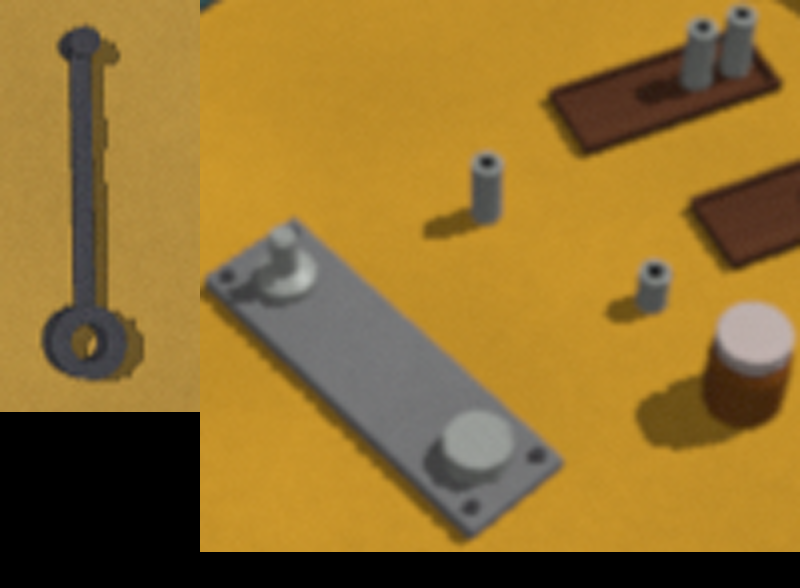

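The crops show the short bush top at about (390,162), the long bush at (471,358), the column top at (716,380) and the anvil at (659,84), all in c1. In c2 the eye is at (86,341) and the nose top at (84,40). The scene view confirms the long bush is the one nearer the robot, and so is the tall-bush tray.

```bash
cat > p.py <<'E'
from h import *
def T(u,v,ox,oy,z,n='top'):return ray(n,ox+(u+.5)/4-.5,oy+(v+.5)/4-.5,z)[:2]
P={}
for k,a in dict(bs=(390,162,160,140,.04),bl=(471,358,160,140,.065),fs1=(67,167,160,140,.045),fs2=(116,175,160,140,.045),fl1=(91,391,160,140,.07),fl2=(144,399,160,140,.07),col=(716,380,160,140,.075),anv=(659,84,160,140,.04),eye=(87,341,410,165,.036),nose=(84,40,410,165,.038)).items():
    P[k]=T(*a)
for k,a in dict(bl_s=(487,160,.065),bs_s=(655,269,.04),col_s=(283,234,.075),anv_s=(478,438,.04),fl1_s=(741,13,.07),fl2_s=(703,26,.07)).items():
    P[k]=T(a[0]-200,a[1],265,120,a[2],'scene')
for k,v in P.items():print(k,np.round(v,4))
for a,b in(('fs1','fs2'),('fl1','fl2'),('col','anv'),('eye','nose'),('col_s','anv_s')):
    d=P[b]-P[a];print(a,np.linalg.norm(d),np.degrees(np.arctan2(d[1],d[0])))
from scipy.spatial.transform import Rotation as Ro
s=readout.get_state();print(Ro.from_quat(s['eef_rot'],scalar_first=True).as_matrix().round(3))
E
python3 p.py
```

```text
bs [0.6282 0.1593]
bl [0.4807 0.0995]
fs1 [0.6304 0.3983]
fs2 [0.6234 0.362 ]
fl1 [0.4645 0.3727]
fl2 [0.4577 0.3346]
col [ 0.4601 -0.0769]
anv [ 0.6815 -0.043 ]
eye [ 0.4071 -0.3518]
nose [ 0.6309 -0.3599]
bl_s [0.477  0.1039]
bs_s [0.6263 0.1631]
col_s [ 0.4607 -0.0753]
anv_s [ 0.6814 -0.0402]
fl1_s [0.4611 0.3755]
fl2_s [0.4557 0.3389]
fs1 0.03698133552090364 -100.8525602812028
fl1 0.0386653543771161 -100.09565337807226
col 0.22401655191398123 8.702392362404964
eye 0.22398560875538856 -2.075893830514493
col_s 0.2234289335862819 9.046445001921663
[[ 0.975  0.222 -0.   ]
 [ 0.222 -0.975  0.001]
 [-0.    -0.001 -1.   ]]
```

Call:
play_rows:
  steps:
    - [0.944,0.98,0,0,0,0.706,0.3]
    - [0.944,0.98,0,0,0,0.706,0.3]
    - [0.944,0.98,0,0,0,0.706,0.3]
    - [0.944,0.98,0,0,0,0.706,0.3]
    - [0.944,0.98,0,0,0,0.706,0.3]
    - [0.944,0.98,0,0,0,0.706,0.3]
    - [0.944,0.98,0,0,0,0.706,0.3]
    - [0.944,0.98,0,0,0,0.706,0.3]
    - [0.944,0.98,0,0,0,0.706,0.3]
    - [0.944,0.98,0,0,0,0.706,0.3]
    - [0.944,0.98,0,0,0,0.706,0.3]
    - [0.944,0.98,0,0,0,0.706,0.3]

```text
time_s: 1.3
tcp_pos: [0.4793, -0.2552, 0.2499]
eef_rot: [-0.0, 0.761, 0.648, -0.0]
force: [0.1, -1.5, 0.6]
finger_gap: 0.0557
```

Call:
play_rows:
  steps:
    - [0,0.99,0,0,0,0,0.3]
    - [0,0.99,0,0,0,0,0.3]
    - [0,0.99,0,0,0,0,0.3]
    - [0,0.99,0,0,0,0,0.3]
    - [0,0.99,0,0,0,0,0.3]
    - [0,0.99,0,0,0,0,0.3]
    - [0,0.99,-0.6,0,0,0,0.3]
    - [0,0.99,-0.7,0,0,0,0.3]
    - [0,0.99,-0.7,0,0,0,0.3]
    - [0,0.99,-0.7,0,0,0,0.3]
    - [0,0.99,-0.7,0,0,0,0.3]
    - [0,0.99,-0.5,0,0,0,0.3]

```text
time_s: 2.5
tcp_pos: [0.4779, 0.1008, 0.1316]
eef_rot: [-0.0, 0.763, 0.647, -0.001]
force: [1.1, -0.3, 0.5]
finger_gap: 0.0555
```

```bash
python3 - <<'E'
from h import *
im=grab('scene','s1.png');a=im[60:200,280:480];t=grab('top','t1.png')
cv2.imwrite('pics/s1c.png',cv2.resize(a,None,fx=4,fy=4,interpolation=2))
print(readout.get_state()['tcp_pos'],proj('scene',(.479,.1015,0)),proj('scene',(.479,.1015,.065)))
E
```

```text
[0.47710884 0.10339463 0.13121504] [335.93319949 173.29279649] [336.0886953  160.32790192]
```

View pics/s1c.png

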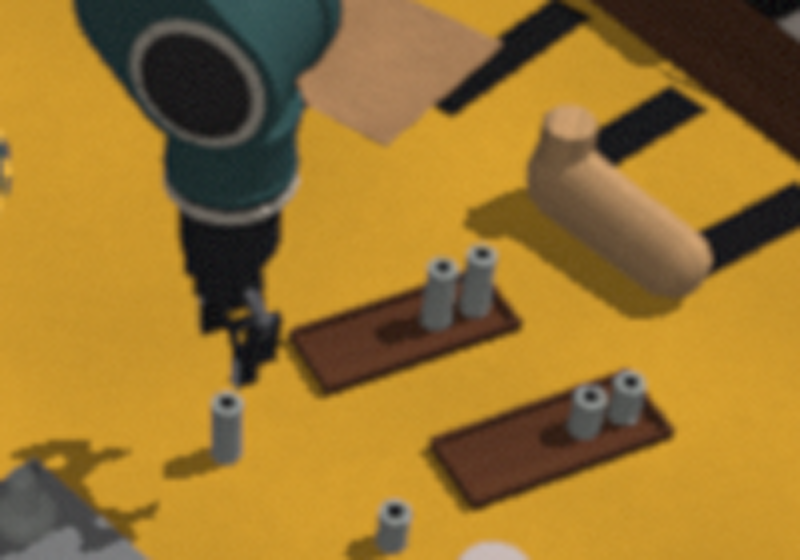

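```bash
python3 - <<'E'
from h import *
s=readout.get_state();p=s['tcp_pos'];print(p,s['finger_gap'])
a=np.array([np.cos(np.radians(-9.2)),np.sin(np.radians(-9.2)),0])
for k in(-.028,0,.028):
  for dz in (.0,-.012): 
    u=proj('scene',p+k*a+[0,0,dz]);print(k,dz,(u-[280,60])*4, proj('top',p+k*a+[0,0,dz]))
t=cv2.imread('pics/t1.png')[170:290,220:340]
cv2.imwrite('pics/t1c.png',cv2.resize(t,None,fx=5,fy=5,interpolation=2))
E
```

```text
[0.47710884 0.10339463 0.13121504] 0.0558537906169948
-0.028 0.0 [210.89874054 318.30584373] [272.19658854 240.66691592]
-0.028 -0.012 [210.86740445 328.95404441] [272.66839907 240.54716434]
0 0.0 [225.71282959 342.08333479] [273.64272143 230.46458297]
0 -0.012 [225.5812821  352.68741004] [274.09831404 230.45318454]
0.028 0.0 [240.85596805 366.38896966] [275.08334169 220.30114112]
0.028 -0.012 [240.61975568 376.94434627] [275.52283587 220.39727579]
```

The +x fingertip appears at (240,375), where the projection puts it, and the long bush stands below at about (228,400–460). The pose is consistent, so I descend and grip.

Call:
play_rows:
  steps:
    - [0,0,-0.6,0,0,0,0.3]
    - [0,0,-0.6,0,0,0,0.3]
    - [0,0,-0.6,0,0,0,0.3]
    - [0,0,-0.6,0,0,0,0.3]
    - [0,0,-0.5,0,0,0,0.3]
    - [0,0,0,0,0,0,0.3]
    - [0,0,0,0,0,0,-1]
    - [0,0,0,0,0,0,-1]
    - [0,0,0,0,0,0,-1]
    - [0,0,0,0,0,0,-1]
    - [0,0,0,0,0,0,-1]
    - [0,0,0,0,0,0,-1]
  newtons: 40

```text
time_s: 3.8
tcp_pos: [0.4791, 0.0998, 0.0468]
eef_rot: [0.0, 0.763, 0.647, 0.001]
force: [-1.2, -0.2, 9.0]
finger_gap: 0.0251
```

Call:
play_rows:
  steps:
    - [0,0,0.4,0,0,0,-1]
    - [0,0,0.8,0,0,0,-1]
    - [0,0,0.9,0,0,0,-1]
    - [0,0,0.9,0,0,0,-1]
    - [-0.12,0.5,0.4,0,0,0,-1]
    - [-0.2,0.9,0,0,0,0,-1]
    - [-0.2,0.9,0,0,0,0,-1]
    - [-0.2,0.9,0,0,0,0,-1]
    - [-0.2,0.9,0,0,0,0,-1]
    - [-0.2,0.9,0,0,0,0,-1]
    - [0,0.48,0,0,0,0,-1]
    - [0,0,0,0,0,0,-1]

```text
time_s: 5.0
tcp_pos: [0.4442, 0.2664, 0.1482]
eef_rot: [-0.0, 0.762, 0.648, 0.0]
force: [0.3, -0.1, -1.9]
finger_gap: 0.025
```

```bash
python3 - <<'E'
from h import *
im=grab('scene','s2.png');p=readout.get_state()['tcp_pos']
print(p,readout.get_state()['force'])
cv2.imwrite('pics/s2c.png',cv2.resize(im[60:200,280:480],None,fx=4,fy=4,interpolation=2))
for z in(p[2]-.0468,p[2]-.0468+.065):print((proj('scene',[p[0],p[1],z])-[280,60])*4)
E
```

```text
[0.44459762 0.26491253 0.14797541] [ 0.01858798 -0.14837869 -2.45361689]
[366.06051565 264.24021029]
[371.77819762 205.19689002]
```

View pics/s2c.png

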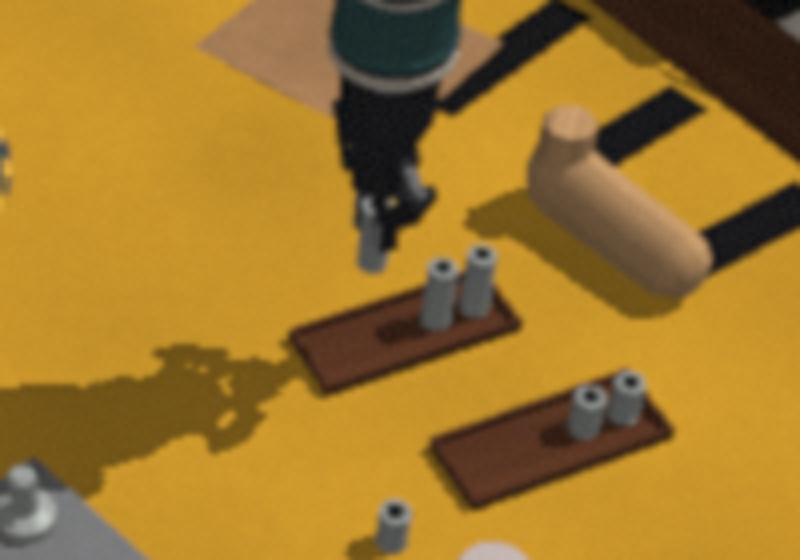

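The long bush is held upright with its underside at about (372,268), close to the predicted (366,264). I lower it into the tray.

Call:
play_rows:
  steps:
    - [0,0,-0.6,0,0,0,-1]
    - [0,0,-0.8,0,0,0,-1]
    - [0,0,-0.8,0,0,0,-1]
    - [0,0,-0.5,0,0,0,-1]
    - [0,0,-0.3,0,0,0,-1]
    - [0,0,-0.2,0,0,0,-1]
    - [0,0,0,0,0,0,-1]
    - [0,0,0,0,0,0,-1]

```text
time_s: 5.85
tcp_pos: [0.4453, 0.2643, 0.0524]
eef_rot: [0.0, 0.763, 0.647, 0.0]
force: [0.5, 0.1, -2.2]
finger_gap: 0.0252
```

Call:
play_rows:
  steps:
    - [0,0,-0.04,0,0,0,-1]
    - [0,0,-0.03,0,0,0,-1]
    - [0,0,0,0,0,0,-1]

```text
time_s: 6.15
tcp_pos: [0.4455, 0.2645, 0.0512]
eef_rot: [0.001, 0.763, 0.647, 0.001]
force: [-6.5, -3.9, 25.0]
finger_gap: 0.0247
```

Call:
play_rows:
  steps:
    - [0,0,0.03,0,0,0,-1]
    - [0,0,0,0,0,0,-0.2]
    - [0,0,0,0,0,0,0.0]
    - [0,0,0,0,0,0,0.2]
    - [0,0,0,0,0,0,0.3]
    - [0,0,0,0,0,0,0.3]
    - [0,0,0.5,0,0,0,0.3]
    - [0,0,0.9,0,0,0,0.3]
    - [0,0,0.9,0,0,0,0.3]
    - [0,0,0.9,0,0,0,0.3]
    - [0.5,-0.5,0.5,0,0,0,0.3]
    - [0.8,-0.8,0,0,0,0,0.3]

```text
time_s: 7.35
tcp_pos: [0.4843, 0.2268, 0.1653]
eef_rot: [0.001, 0.762, 0.648, 0.002]
force: [0.4, 0.6, 0.7]
finger_gap: 0.0555
```

Call:
play_rows:
  steps:
    - [0.95,-0.5,0,0,0,0,0.15]
    - [0.95,-0.5,0,0,0,0,0.15]
    - [0.95,-0.5,0,0,0,0,0.15]
    - [0.95,-0.5,0,0,0,0,0.15]
    - [0.95,-0.18,-0.4,0,0,0,0.15]
    - [0,0,-0.8,0,0,0,0.15]
    - [0,0,-0.5,0,0,0,0.15]
    - [0,0,0,0,0,0,0.15]

```text
time_s: 8.15
tcp_pos: [0.625, 0.1598, 0.1094]
eef_rot: [-0.001, 0.762, 0.647, -0.001]
force: [-0.3, 0.4, -0.5]
finger_gap: 0.0489
```

```bash
python3 - <<'E'
from h import *
im=grab('scene','s3.png');s=readout.get_state();p=s['tcp_pos']
print(p,s['finger_gap'])
cv2.imwrite('pics/s3c.png',cv2.resize(im[80:230,330:490],None,fx=4,fy=4,interpolation=2))
a=np.array([np.cos(np.radians(-9.2)),np.sin(np.radians(-9.2)),0])
for k in(-.025,0,.025):print((proj('scene',p+k*a)-[330,80])*4)
E
```

```text
[0.62563765 0.16017527 0.11084513] 0.049418356293153776
[182.27338808 347.53051297]
[197.634483   370.51006903]
[213.30920997 393.95880551]
```

View pics/s3c.png

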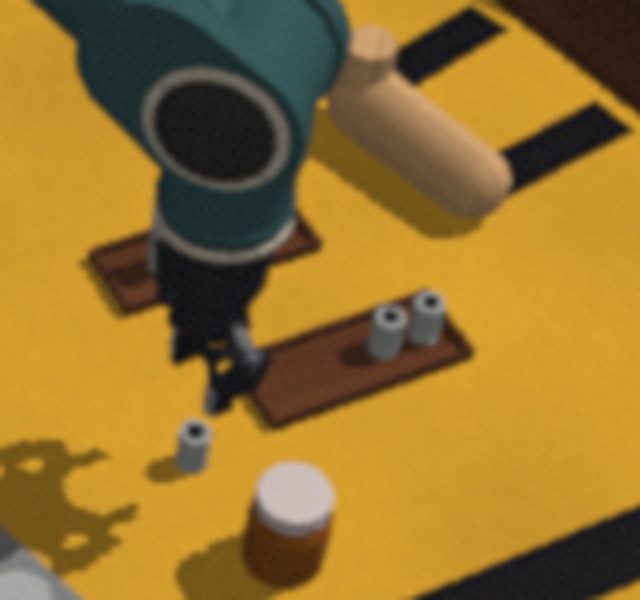

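The gripper is above the short bush at about (194,445), laterally aligned with the TCP column at 197. The jar at (290,520) is clear. I descend and grip.

Call:
play_rows:
  steps:
    - [0,0,-0.6,0,0,0,0.15]
    - [0,0,-0.8,0,0,0,0.15]
    - [0,0,-0.8,0,0,0,0.15]
    - [0,0,-0.4,0,0,0,0.15]
    - [0,0,0,0,0,0,0.15]
    - [0,0,0,0,0,0,-1]
    - [0,0,0,0,0,0,-1]
    - [0,0,0,0,0,0,-1]
    - [0,0,0,0,0,0,-1]
    - [0,0,0,0,0,0,-1]

```text
time_s: 9.2
tcp_pos: [0.6271, 0.1602, 0.0343]
eef_rot: [0.0, 0.763, 0.647, 0.001]
force: [-2.4, 0.4, 7.5]
finger_gap: 0.0248
```

Call:
play_rows:
  steps:
    - [0,0,0.4,0,0,0,-1]
    - [0,0,0.9,0,0,0,-1]
    - [0,0,0.9,0,0,0,-1]
    - [0,0.3,0.8,0,0,0,-1]
    - [-0.12,0.9,0,0,0,0,-1]
    - [-0.12,0.9,0,0,0,0,-1]
    - [-0.12,0.9,0,0,0,0,-1]
    - [-0.12,0.9,0,0,0,0,-1]
    - [0,0.46,-0.4,0,0,0,-1]
    - [0,0,-0.9,0,0,0,-1]
    - [0,0,-0.8,0,0,0,-1]
    - [0,0,-0.3,0,0,0,-1]

```text
time_s: 10.4
tcp_pos: [0.6113, 0.2893, 0.0482]
eef_rot: [-0.0, 0.763, 0.647, -0.002]
force: [0.9, -0.1, -1.2]
finger_gap: 0.0246
```

Call:
play_rows:
  steps:
    - [0,0,-0.3,0,0,0,-1]
    - [0,0,-0.08,0,0,0,-1]
    - [0,0,-0.02,0,0,0,-1]
    - [0,0,0,0,0,0,-1]

```text
time_s: 10.8
tcp_pos: [0.6125, 0.2907, 0.0396]
eef_rot: [0.0, 0.763, 0.647, 0.001]
force: [0.2, -0.5, -0.9]
finger_gap: 0.0252
```

Call:
play_rows:
  steps:
    - [0,0,-0.03,0,0,0,-1]
    - [0,0,0,0,0,0,-1]

```text
time_s: 11.0
tcp_pos: [0.6126, 0.2908, 0.0393]
eef_rot: [0.0, 0.763, 0.647, 0.001]
force: [-3.6, -2.6, 11.1]
finger_gap: 0.0245
```

Contact. I release, retreat, and look.

Call:
play_rows:
  steps:
    - [0,0,0,0,0,0,-0.2]
    - [0,0,0,0,0,0,0.0]
    - [0,0,0,0,0,0,0.15]
    - [0,0,0,0,0,0,0.15]
    - [0,0,0.5,0,0,0,0.15]
    - [0,0,0.9,0,0,0,0.15]
    - [0,0,1,0,0,0,0.15]
    - [0,0,1,0,0,0,0.15]
    - [-0.5,-1,1,0,0,0,0.15]
    - [-0.5,-1,0.6,0,0,0,0.15]
    - [-0.5,-1,0,0,0,0,0.15]
    - [-0.5,-1,0,0,0,0,0.15]

```text
time_s: 12.2
tcp_pos: [0.5516, 0.1697, 0.1895]
eef_rot: [0.001, 0.763, 0.647, 0.001]
force: [1.2, 0.1, 0.0]
finger_gap: 0.049
```

Call:
play_rows:
  steps:
    - [-0.5,-1,0,0,0,-0.95,0]
    - [-0.5,-1,0,0,0,-0.95,0]
    - [-0.5,-1,0,0,0,-0.95,0]
    - [-0.5,-1,0,0,0,-0.95,0]
    - [-0.5,-1,0,0,0,-0.95,0]
    - [-0.5,-1,0,0,0,-0.95,0]
    - [0,-1,0,0,0,-0.95,0]
    - [0,-1,0,0,0,-0.95,0]
    - [0,-1,0,0,0,-0.95,0]
    - [0,-1,0,0,0,-0.95,0]
    - [0,-1,0,0,0,-0.8,0]

```text
time_s: 13.3
tcp_pos: [0.4621, -0.1604, 0.189]
eef_rot: [0.0, 1.0, -0.018, 0.001]
force: [0.0, 0.7, 0.4]
finger_gap: 0.0424
```

```bash
python3 - <<'E'
from h import *
a=grab('scene','s4.png');b=grab('top','t4.png');s=readout.get_state()
print(s['tcp_pos'],s['eef_rot'])
r=lambda i,k:cv2.resize(i,None,fx=k,fy=k,interpolation=2)
A=r(a[110:200,335:460],4);B=r(b[160:265,160:290],3)
w=500;cv2.imwrite('pics/c4.png',np.vstack([cv2.copyMakeBorder(A,0,0,0,w-A.shape[1],0),])) if 0 else None
C=np.zeros((600,800,3),np.uint8);C[:360,:500]=A
B=r(b[160:265,160:260],2.28);C[360:360+B.shape[0],:B.shape[1]]=B[:240]
D=r(b[165:265,395:465],4);C[:400,510:790]=D
cv2.imwrite('pics/c4.png',C)
E
```

```text
[ 0.46185979 -0.16274601  0.18878618] [ 5.02200737e-04  9.99804488e-01 -1.97609637e-02  4.88216094e-04]
```

View pics/c4.png

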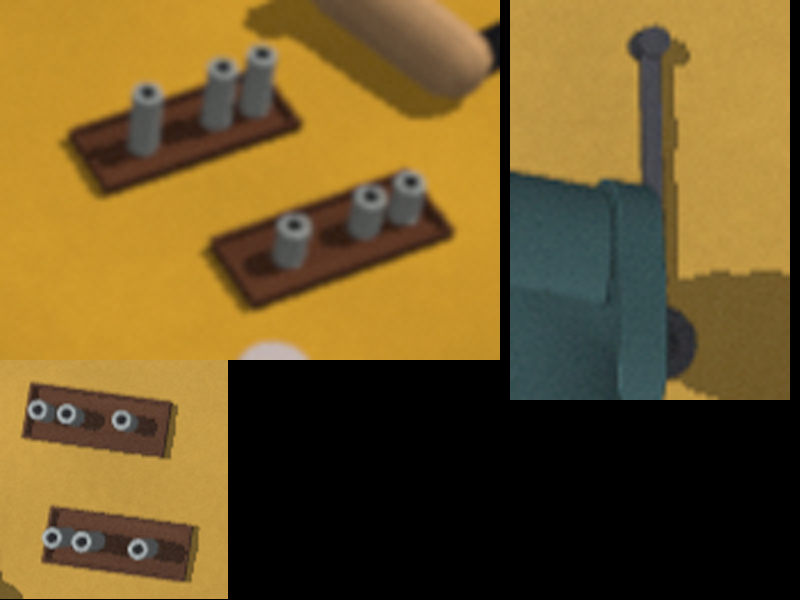

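Both bushes stand upright in the right trays. Yaw is now aligned with the bar. Next I cross-check the arm position using the scene view.

```bash
python3 - <<'E'
from h import *
for n,f,b in(('scene','scene0',(175,195,245,290)),('top','top0',(415,165,446,265))):
    im=cv2.imread(f'pics/{f}.png');hs=cv2.cvtColor(im,cv2.COLOR_BGR2HSV)
    m=((hs[...,1]<110)&(hs[...,2]<110)).astype(np.uint8)*255
    z=np.zeros_like(m);z[b[1]:b[3],b[0]:b[2]]=m[b[1]:b[3],b[0]:b[2]]
    # bar axis at mid-height: row-wise mask centres between eye and nose
    r=range(232,262) if n=='scene' else range(185,235)
    P=[]
    for v in r:
        x=np.flatnonzero(z[v]); 
        if len(x):P.append(ray(n,x.mean(),v,.022)[:2])
    P=np.array(P);k=np.polyfit(P[:,0],P[:,1],1);print(n,'y at x=.465:',np.polyval(k,.465),'ang',np.degrees(np.arctan(k[0])),P[:,0].min(),P[:,0].max())
    cv2.imwrite(f'pics/m_{n}.png',z)
im=cv2.imread('pics/scene0.png')[195:285,175:250];cv2.imwrite('pics/e.png',cv2.resize(im,None,fx=6,fy=6,interpolation=2))
for X in((.4071,-.3518,.036),(.6309,-.3599,.038)):print((proj('scene',X)-[175,195])*6+2.5)
E
```

```text
scene y at x=.465: -0.3547247991774066 ang -1.4660394664993452 0.47357217996243084 0.5877240225857228
top y at x=.465: -0.35567727636209795 ang -2.06341253579164 0.45364648003390895 0.6013961878991696
[144.74699023 114.62461474]
[321.35567401 451.9384191 ]
```

View pics/e.png

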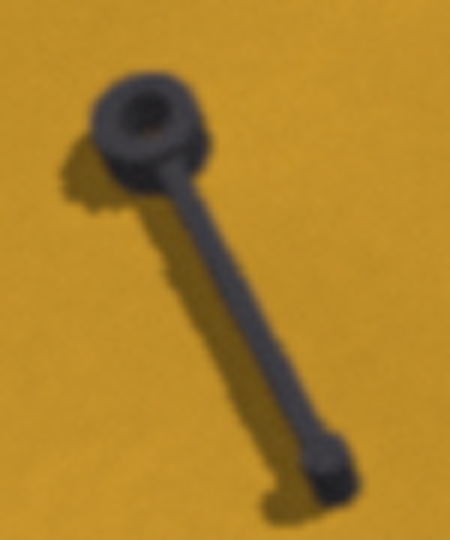

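The eye bore in the scene crop at (147,115) and the nose top at (326,452) both match the reprojected top-view estimate to within 1 px. I grip at (0.465, -0.354).

Call:
play_rows:
  steps:
    - [0.1,-1,0,0,0,0,0]
    - [0,-1,0,0,0,0,0]
    - [0,-1,0,0,0,0,0]
    - [0,-1,0,0,0,0,0]
    - [0,-1,-0.3,0,0,0,0]
    - [0,-1,-0.8,0,0,0,0]
    - [0,-0.38,-0.9,0,0,0,0]
    - [0,0,-0.9,0,0,0,0]
    - [0,0,-0.9,0,0,0,0]
    - [0,0,-0.5,0,0,0,0]
    - [0,0,0,0,0,0,0]

```text
time_s: 14.5
tcp_pos: [0.4647, -0.3497, 0.0578]
eef_rot: [-0.001, 1.0, -0.015, -0.001]
force: [0.7, 0.6, 0.5]
finger_gap: 0.0427
```

Call:
play_rows:
  steps:
    - [0,-0.1,-0.4,0,0,0,0]
    - [0,0,-0.4,0,0,0,0]
    - [0,0,-0.3,0,0,0,0]
    - [0,0,-0.05,0,0,0,0]
    - [0,0,0,0,0,0,0]

```text
time_s: 15.0
tcp_pos: [0.465, -0.3537, 0.0242]
eef_rot: [-0.0, 1.0, -0.016, -0.0]
force: [-0.4, 0.1, -0.2]
finger_gap: 0.0425
```

Call:
play_rows:
  steps:
    - [0,0,-0.03,0,0,0,-1]
    - [0,0,0,0,0,0,-1]
    - [0,0,0,0,0,0,-1]
    - [0,0,0,0,0,0,-1]
    - [0,0,0,0,0,0,-1]
    - [0,0,0,0,0,0,-1]
    - [0,0,0,0,0,0,-1]
  newtons: 100

```text
time_s: 15.7
tcp_pos: [0.4653, -0.3543, 0.0242]
eef_rot: [0.0, 1.0, -0.016, 0.0]
force: [-0.7, -0.5, 5.3]
finger_gap: 0.012
```

Call:
play_rows:
  steps:
    - [0,0,0.2,0,0,0,-1]
    - [0,0,0.4,0,0,0,-1]
    - [0,0,0.4,0,0,0,-1]
    - [0,0,0.2,0,0,0,-1]
    - [0,0,0,0,0,0,-1]
    - [0,0,0,0,0,0,-1]

```text
time_s: 16.3
tcp_pos: [0.4649, -0.3538, 0.0595]
eef_rot: [-0.0, 1.0, -0.016, -0.0]
force: [-0.8, 1.2, -6.3]
finger_gap: 0.0122
```

```bash
python3 - <<'E'
from h import *
im=grab('scene','s5.png');s=readout.get_state();print(s['tcp_pos'],s['torque'],s['force'],s['eef_rot'],s['finger_gap'])
cv2.imwrite('pics/s5c.png',cv2.resize(im[160:310,140:340],None,fx=4,fy=4,interpolation=2))
dz=s['tcp_pos'][2]-.0233
for X in((.4068,-.3515,.036+dz),(.6309,-.3595,.038+dz)):print((proj('scene',X)-[140,160])*4+1.5)
E
```

```text
[ 0.46484458 -0.35370693  0.05922571] [-0.0140946   0.00376353  0.02068855] [ 0.13655976 -0.29082819 -6.7585975 ] [-1.40337699e-04  9.99875921e-01 -1.57508790e-02 -1.83558611e-04] 0.011871455672446336
[225.27014926 188.2044179 ]
[344.98693812 415.83084439]
```

View pics/s5c.png

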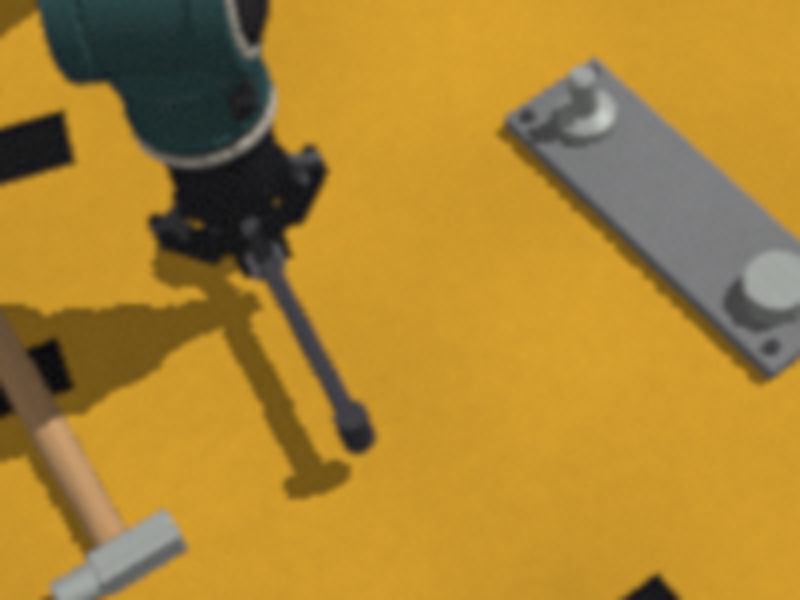

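Level in the grip: torque is near zero, and the nose is seen at (350,415) against a predicted (345,416). I lift and carry it to the stand.

Call:
play_rows:
  steps:
    - [0,0,0.3,0,0,0,-1]
    - [0,0,0.6,0,0,0,-1]
    - [0,0,0.7,0,0,0,-1]
    - [0,0.1,0.6,0,0,0.1,-1]
    - [0.1,0.3,0.3,0,0,0.14,-1]
    - [0.2,0.5,0,0,0,0.15,-1]
    - [0.2,0.6,0,0,0,0.15,-1]
    - [0.2,0.7,0,0,0,0.15,-1]
    - [0.2,0.7,0,0,0,0.15,-1]
    - [0.2,0.7,0,0,0,0.15,-1]
    - [0.2,0.7,0,0,0,0.15,-1]
    - [0.2,0.7,0,0,0,0.1,-1]

```text
time_s: 17.55
tcp_pos: [0.5104, -0.2015, 0.1343]
eef_rot: [-0.0, 0.997, 0.072, -0.0]
force: [0.8, 0.5, -5.0]
finger_gap: 0.0121
```

Call:
play_rows:
  steps:
    - [0.1,0.7,0,0,0,0.1,-1]
    - [0.1,0.7,0,0,0,0,-1]
    - [0.05,0.7,0,0,0,0,-1]
    - [0,0.7,0,0,0,0,-1]
    - [0,0.6,0,0,0,0,-1]
    - [0,0.5,0,0,0,0,-1]
    - [0,0.3,0,0,0,0,-1]
    - [0,0.2,0,0,0,0,-1]
    - [0,0.1,0,0,0,0,-1]
    - [0,0.06,0,0,0,0,-1]
    - [0,0,0,0,0,0,-1]
    - [0,0,0,0,0,0,-1]

```text
time_s: 18.75
tcp_pos: [0.5175, -0.0675, 0.1344]
eef_rot: [0.0, 0.997, 0.077, -0.0]
force: [0.2, 0.2, -5.5]
finger_gap: 0.0121
```

```bash
python3 - <<'E'
from h import *
a=grab('scene','s6.png');b=grab('top','t6.png');s=readout.get_state();print(s['tcp_pos'],s['torque'],s['force'],s['eef_rot'])
r=lambda i,k:cv2.resize(i,None,fx=k,fy=k,interpolation=2)
C=np.zeros((600,800,3),np.uint8)
A=r(a[130:280,240:370],4)[:600];C[:600,:520]=A
B=r(b[135:265,295:363],4)[:, :272];C[:520,524:796]=B
cv2.imwrite('pics/c6.png',C)
dz=s['tcp_pos'][2]-.0233
c=np.array([.4604,-.0761]);d=np.array([np.cos(np.radians(8.8)),np.sin(np.radians(8.8))])
for nm,X in(('eye',(*c,.036+dz)),('nose',(*(c+.225*d),.038+dz)),('nosefoot',(*(c+.225*d),dz))):
    print(nm,'scene',(proj('scene',X)-[240,130])*4+1.5,'top',(proj('top',X)-[295,135])*4+1.5+np.array([524,0]))
E
```

```text
[ 0.51752737 -0.06741837  0.13445079] [ 0.04342466  0.05493159 -0.02649281] [-0.07186171  0.77169734 -5.71497732] [ 2.51151127e-06  9.96998587e-01  7.74197460e-02 -3.54302624e-05]
eye scene [174.02433632 132.66975097] top [704.61179838 400.96171843]
nose scene [378.05114176 313.86165919] top [644.08874743  75.46293679]
nosefoot scene [377.80524299 345.28207562] top [643.03529341  85.43624022]
```

View pics/c6.png

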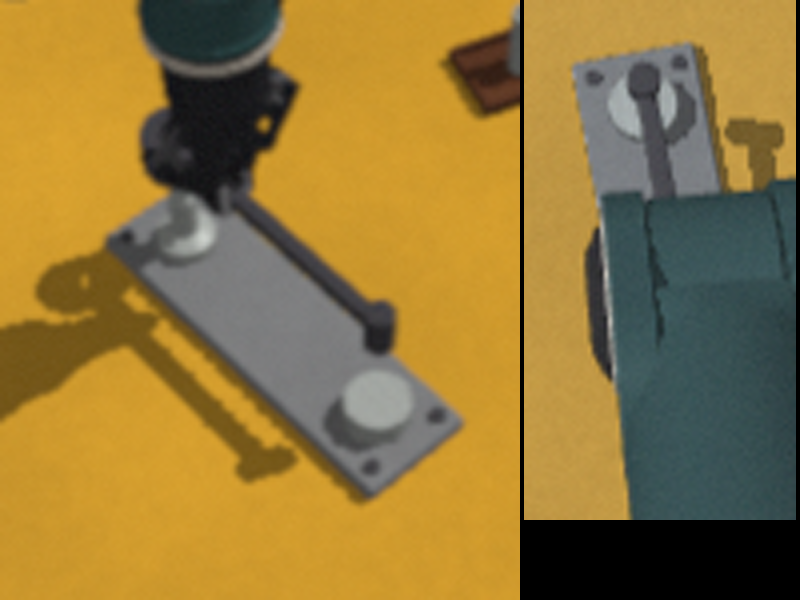

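The nose sits over the anvil in both views: scene at about (379,312) against a predicted (378,314), and top at about (645,80) against (644,75). I measure it numerically once more.

```bash
python3 - <<'E'
from h import *
b=cv2.imread('pics/t6.png');hs=cv2.cvtColor(b,cv2.COLOR_BGR2HSV)
m=((hs[...,2]<100)).astype(np.uint8)
def half(m,v):x=np.flatnonzero(m[v,315:338])+315;return x
for v in range(148,170,1):
    x=half(m,v);print(v,x.min() if len(x) else None,x.max() if len(x) else None,end='; ')
dz=.1342-.0233
print();print('top edge px->world for nose top z', [np.round(ray('top',325,v,.038+dz),4) for v in(150,151,152)])
c=np.array([.4604,-.0761]);d=np.array([np.cos(np.radians(8.8)),np.sin(np.radians(8.8))])
n=c+.225*d;print('nose target',n,'far edge px',proj('top',(*(n+.012*d),.038+dz)),'l/r',[proj('top',(n[0],n[1]+e,.038+dz)) for e in(.012,-.012)])
E
```

```text
148 337 337; 149 333 334; 150 332 335; 151 322 335; 152 322 328; 153 321 328; 154 321 328; 155 321 328; 156 321 334; 157 321 334; 158 322 335; 159 322 336; 160 323 337; 161 324 337; 162 324 337; 163 324 337; 164 324 337; 165 324 337; 166 325 336; 167 325 335; 168 325 335; 169 322 333; 
top edge px->world for nose top z [array([ 0.6924, -0.0429,  0.1489]), array([ 0.6897, -0.0428,  0.1489]), array([ 0.6869, -0.0428,  0.1489])]
nose target [ 0.68275139 -0.04167819] far edge px [323.84921657 149.2371617 ] l/r [array([320.25297185, 153.62502838]), array([329.03738668, 153.39047268])]
```

By the top view the nose is 1–3 mm short along x. I nudge +1.5 mm, settle, and verify.

Call:
play_rows:
  steps:
    - [0.05,0,0,0,0,0,-1]
    - [0,0,0,0,0,0,-1]
    - [0,0,0,0,0,0,-1]
    - [0,0,0,0,0,0,-1]
    - [0,0,0,0,0,0,-1]
    - [0,0,0,0,0,0,-1]
    - [0,0,0,0,0,0,-1]
    - [0,0,0,0,0,0,-1]

```text
time_s: 19.65
tcp_pos: [0.519, -0.067, 0.1345]
eef_rot: [-0.0, 0.997, 0.078, -0.0]
force: [-0.6, 0.0, -4.2]
finger_gap: 0.0122
```

```bash
python3 - <<'E'
from h import *
from rig import sign_off
s=readout.get_state();print(s['time_s'],s['tcp_pos'],s['eef_rot'],s['force'],np.abs(s['joint_velocities']).max(),s['finger_gap'])
print(sign_off())
E
```

```text
19.65 [ 0.51903992 -0.06699132  0.13445464] [-4.78101684e-05  9.96973704e-01  7.77394994e-02 -3.77036286e-05] [-5.50828907e-01  2.18944985e-03 -4.17053461e+00] 0.0018082503504185477 0.012227541154951112
the job is handed in; nothing more can be done
None
```

The job is handed in after 19.65 s. Both bushes are in their trays, and the swing arm is held level and still over the punch stand.

- **Bushes:** Pictures from both cameras after release showed each one upright in the free half of the tray with bushes of its own length.
- **Swing arm:** I gripped it at the balance point with 100 N. It is held about 3.5 cm above the column, and at the last reading the joints were practically at rest.
- **Eye over column:** The gripper hid the eye in the last pictures. That it is centred over the column follows from the grip point and the arm's shape, not from seeing it.
- **Nose over anvil:** The two camera views disagreed slightly. The top view put the nose 1–3 mm short along x and the scene view about 1 mm. I moved it 1.5 mm forward and did not take another picture after that.
- **Wrist force:** The reading drifted from 6.7 N to 4.2 N while the arm was held. The grip opening did not change, so I saw no sign of slipping.
- **Bystanders:** I did not touch the jar, the shoe last or the hammer.

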